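Close and pin the two-leaf came clamp, and hold it shut

ROBOT

A 7-joint arm with a two-finger parallel gripper is mounted at the origin on a cart in front of the work surface, level with it; the furniture and walls round the work are solid. World frame = base frame: x ahead of the robot, y to its left, z up, the work surface at z = 0. Lengths are in m, angles in rad, forces in N, time in s.
With the tool pointing down it reaches from about 0.4 to 0.85 m from the base axis. Payload 10.4 kg.
Tool frame: the origin (TCP) lies on the centre line of the jaws, within the pads' length; the fingertips stand 11 mm ahead of it and the grasp point (between the pads) lies 8 mm behind it; z points along the fingers, y is the line along which they close (so a half turn about z gives the same grasp; the last joint's range is limited). The gripper opens to 87 mm and grips with 3 to 60 N. Pads are 19 mm wide; open, the fingers measure 117 mm over their backs; the gripper's body (75 mm by 190 mm) begins 51 mm behind the grasp point.
Start: joints at [1.201, 0.332, -0.065, 1.46, 0.022, 1.35, -0.088], TCP at [0.212, -0.588, 0.234] pointing down, gripper open.
Joint ranges: [-2.6, 2.6], [-0.5, 2.12], [-1.47, 1.34], [0.16, 2.42], [-1.27, 4.41], [0.06, 2.06], [-2.6, 2.6]. Speed limits (rad/s): [2.22, 2.22, 2.79, 2.79, 3.14, 3.14, 3.14].

INTERFACE

Orientations are given as a unit quaternion [x, y, z, w].
In Python, from bench import r gives the robot as it stands.
- The arm moves only by the shell command python3 -m pendant 'ROWS' [OPENING] [FORCE]. ROWS is JSON, a list of rows, each a list of 4 numbers: the shift along the tool's x, y, z in m, then the turn about the tool's z in rad. A call has 1 to 8 rows; each row shifts and turns the commanded pose from where the row before left it, along the tool's axes as they then stand; what a row does not reach is not made up. A row lasts 1/12 s, in which the tool goes at most 41.7 mm and 7.16 degrees, less where a joint would pass 70% of its speed; a pose out of reach is approached as far as the arm can. A call with a gripper value outside its range is refused whole. OPENING is the opening, from 0 (shut) to 1 (fully open), set as the call begins (- or left out, the last holds). The fingers move at their own pace and stop on an object; FORCE is the grip in N (left out, the last holds). Time passes only in rows, so rows that do not move let the fingers close. It gives the time, the measured TCP pose, the force, the opening and the grip force at its end, in the units of the state.
- r.read_state(): the state, without advancing time (a new reading comes with each control period).
- r.camera(name): name is "scene" or "top"; returns a dict with "img" (400x640x3 uint8, red, green, blue), "camera_matrix" (3x3 intrinsics, pixels), "dist_coeffs" ([k1, k2, p1, p2, k3] as OpenCV has them; the pictures are not rectified), "xyz" and "attitude" of the camera in the world. Camera axes: x right, y down, z forward; pixel columns grow to the right and rows downward; lengths in m; the calibration is good to about 2 mm. A picture is of the moment at which its call begins. There is no depth.
- r.close_job(): hands the job in; it is judged then, once.
Trained networks look in the newest picture that a camera, given by its name, has taken for a name from the list of things; names that differ only in an ending like _2 or _b are one class to them, and where a whole thing is asked for, a point or a joint stands for the part that bears it (a point fixed in the world has none). Each returns a list of dicts, best first, with "score" (0 to 1); they miss things now and then, are a little off and sometimes report something else, mostly with a low value. They report only what shows in the picture. A call takes as long as a camera call.
- r.outline_of(thing, camera): "mask" (400x640 bool, what is visible of it) and "bbox" ([centre column, centre row, width, height] in pixels, round what is visible of it).
The state is a dict: "time": time; "joint_positions": joint angles; "joint_vel": joint speeds; "joint_torque": joint torques, N m; "ee_pos": TCP position; "eef_rot": TCP orientation; "ft_force": force on the tool from outside, world axes, zero at the start; "torque": the same for the moment, N m; "width": finger opening in m; "grip_force": force on a finger pad.
Only numpy, scipy, OpenCV 4.12 (cv2) and the standard library are available. Lean on these libraries where they do the work, as an engineer would, in place of code of your own. Each camera call takes 0.05 s, during which the arm holds its last target. There are 200 camera calls.

TASK

Close the came clamp over the lead strips: fold the inner leaf down flat first, then the outer leaf with the raised strap over it, then take the locking pin from its stand and push it down through the aligned holes until its collar presses the sprung outer leaf fully shut. Finish while still gripping the pin's knob and pressing it down so that the clamp stays shut; do not let go. Leave the other things on the bench alone.

Things in the scene. Friction and masses are not known exactly. Their poses are not given: they have to be found in the camera images.
- jig: Clamshell came clamp, fixed: plywood base 110 (x) x 200 (y) x 30 mm high, origin at the centre of its underside, own y along its long side. Hinge lines parallel to its x at y = -95 mm (inner leaf) and +95 mm (outer), z = 30 mm; leaves swing up and over to the middle. Stiff hinges: a leaf stays where it is left (2 N at 65 mm moves it). Leaves cannot pass through each other.
- inner_leaf (a joint): Angle of the inner leaf, without raised strap: 0 flat on the base, 1.57 upright, to 1.95 leaning outwards. Plywood board 100 mm wide, 8 mm thick, from 5 to 71 mm from its hinge, then a flush aluminium tongue 46 mm wide, 8 mm thick, to 115 mm, with the pin hole 95 mm from the hinge. Its underside lies in the hinge plane. At the start both leaves stand up (1.5 to 1.85).
- outer_leaf (a joint): Angle of the outer leaf, with raised strap: 0 fully shut, 1.57 upright, to 1.95 leaning outwards. Board like the inner's; on it an aluminium strap 46 mm wide from 29 to 117 mm from the hinge, top 17 mm above the leaf's underside, which laps over the inner tongue. A spring plunger in the base lifts the folded leaf ajar to about 0.05 rad.
- base_hole (a point): Centre of the pin hole at the base's top face (jig 0, 0, 30 mm). Straight down through the base, 13 mm across, chamfered; the holes of both leaves, also 13 mm, lie over it when folded down.
- inner_hole (a point): Centre of the pin hole at the upper face of the inner leaf's tongue; moves with the leaf.
- outer_hole (a point): Centre of the pin hole at the upper face of the outer leaf's strap, 95 mm from the hinge; moves with the leaf. 47 mm above the worktop when fully shut, about 5 mm higher when ajar on the black spring plunger (4 mm proud of the base). About 7 N down here presses the leaf fully shut; let go, it rises again. The pin's collar bears on the strap round this hole.
- pin: Steel locking pin, 80 mm long, 0.09 kg, upright in its stand at the start. Origin at the tip, z towards the knob: shank 10 mm across, 42 mm long, last 6 mm tapered; collar 26 mm across, 4 mm thick; dark round knob 18 mm across, 46 to 80 mm from the tip, to grip. Fully home, the collar lies on the shut strap and the tip is 5 mm above the worktop.
- pin_knob (a point): Point on the pin's axis in the knob, 66 mm from the tip.
- pin_stand: Wooden block 60x60x50 mm high, fixed, with one 12 mm hole in its top in which the pin stands, its collar on the block. To the left or to the right of the jig. Origin at the centre of its underside.
- tape_measure: yellow tape measure, 33x67x50 mm, a bystander: leave it where it is. Origin at the centre of its underside.
- flux_pot: small round pot with dark lid, 52 mm across, 30 mm high, a bystander: leave it where it is. Origin at the centre of its underside.
- glass_cutter: slim glass cutter, 13x141x13 mm, a bystander: leave it where it is. Origin at the centre of its underside.
- lathekin: flat pale fid, 19x144x6 mm, a bystander: leave it where it is. Origin at the centre of its underside.
- oil_dropper: dropper bottle with pointed red cap, 29 mm across, 90 mm high, a bystander: leave it where it is. Origin at the centre of its underside.
- screwdriver: red-handled screwdriver, 22x164x23 mm, a bystander: leave it where it is. Origin at the centre of its underside.
- foil_roll: black foil roll, 54x72x11 mm, a bystander: leave it where it is. Origin at the centre of its underside.
- filter_disc: pink filter disc, 71 mm across, 18 mm high, a bystander: leave it where it is. Origin at the centre of its underside.

How it is judged:
By the outcome, as a careful person would: the job done as asked, in the order asked, and still so for the second after the job is handed in, while the arm keeps its last pose, push and grip.
It also fails if it takes over 69 s, if anything falls off the work surface, if the arm or the gripper's body presses on something with over 40 N, if the wrist force passes 120 N, or if a joint passes its speed limit or range.

## Working session

There is one attempt and no reset: what is moved stays moved. The work goes in short steps, Python scripts to look and compute and a shell command to move; the robot and the scene stay as the last step left them, time stands still between calls to the robot, and variables do not carry over. Pictures are saved under pics/ and viewed, at most 10 in all, crops included, and the job is handed in when it is done.

```bash
mkdir -p pics; ls; cat > h.py <<'E'
import numpy as np,cv2
from bench import r
from scipy.spatial.transform import Rotation as R
def cam(n,save=None):
    c=r.camera(n)
    if save: cv2.imwrite('pics/'+save,c['img'][:,:,::-1])
    return c
def rot(c):
    a=np.array(c['attitude'],float)
    return a if a.shape==(3,3) else R.from_quat(a).as_matrix()
def ray(c,uv):
    p=cv2.undistortPoints(np.array([[uv]],float),np.array(c['camera_matrix'],float),np.array(c['dist_coeffs'],float))[0,0]
    return np.array(c['xyz']),rot(c)@np.array([p[0],p[1],1])
def atz(c,uv,z):
    o,d=ray(c,uv); return o+d*(z-o[2])/d[2]
def proj(c,P):
    Rm=rot(c).T; P=np.atleast_2d(np.array(P,float))
    return cv2.projectPoints(P,cv2.Rodrigues(Rm)[0],-Rm@np.array(c['xyz']),np.array(c['camera_matrix'],float),np.array(c['dist_coeffs'],float))[0][:,0]
E
python3 - <<'E'
from h import *
s=r.read_state();print(s['time'],s['ee_pos'],s['eef_rot'],s['width'])
for n in('scene','top'):
    c=cam(n,n+'0.png');print(n,c['xyz'],c['attitude'],c['camera_matrix'])
    for t in('jig','inner_leaf','outer_leaf','pin','pin_stand','outer_hole','inner_hole','base_hole','pin_knob','oil_dropper'):
        try:print(t,[(round(o['score'],2),np.round(o['bbox']).tolist()) for o in r.outline_of(t,n)[:2]])
        except Exception as e:print(t,e)
E
```

```text
pics
0.0 [ 0.21231382 -0.58744537  0.23274484] [ 9.85003777e-01  1.72531308e-01 -1.45125810e-04 -6.97530762e-04] 0.08714675882456492
scene [-0.31381072  1.15190409  0.74965862] [-0.27606834  0.80123007 -0.50080831  0.17608995] [[456.89452475   0.         317.75322748]
 [  0.         456.89452475 196.0737276 ]
 [  0.           0.           1.        ]]
jig [(0.87, [345.0, 188.0, 60.0, 61.0]), (0.63, [395.0, 169.0, 21.0, 16.0])]
inner_leaf [(0.63, [366.0, 175.0, 28.0, 31.0]), (0.29, [360.0, 227.0, 24.0, 18.0])]
outer_leaf [(0.62, [326.0, 198.0, 24.0, 29.0])]
pin []
pin_stand [(0.77, [394.0, 171.0, 20.0, 15.0])]
outer_hole [(0.69, [328.0, 195.0, 31.0, 35.0])]
inner_hole [(0.9, [364.0, 175.0, 28.0, 32.0])]
base_hole [(0.59, [346.0, 191.0, 66.0, 62.0])]
pin_knob []
oil_dropper [(0.55, [270.0, 218.0, 8.0, 26.0])]
top [0.43995655 0.03991218 1.34394059] [ 0.70732063 -0.70590533  0.02739506 -0.02539115] [[376.55145625   0.         317.78536764]
 [  0.         376.55145625 199.36104228]
 [  0.           0.           1.        ]]
jig [(0.93, [344.0, 205.0, 81.0, 41.0])]
inner_leaf [(0.75, [378.0, 206.0, 11.0, 29.0])]
outer_leaf [(0.52, [310.0, 203.0, 13.0, 32.0]), (0.2, [265.0, 226.0, 16.0, 9.0])]
pin []
pin_stand [(0.68, [447.0, 206.0, 23.0, 22.0])]
outer_hole [(0.39, [345.0, 204.0, 83.0, 39.0])]
inner_hole []
base_hole [(0.95, [345.0, 207.0, 80.0, 34.0])]
pin_knob [(0.41, [451.0, 204.0, 6.0, 7.0])]
oil_dropper [(0.45, [264.0, 173.0, 7.0, 10.0])]
```

```bash
python3 - <<'E'
import cv2,numpy as np
a=cv2.imread('pics/top0.png')[110:300,200:500];b=cv2.imread('pics/scene0.png')[120:270,230:480]
cv2.imwrite('pics/a.png',cv2.resize(a,None,fx=2.6,fy=2.6,interpolation=2));cv2.imwrite('pics/b.png',cv2.resize(b,None,fx=3.2,fy=3.2,interpolation=2))
E
```

```text
(no output)
```

View pics/a.png

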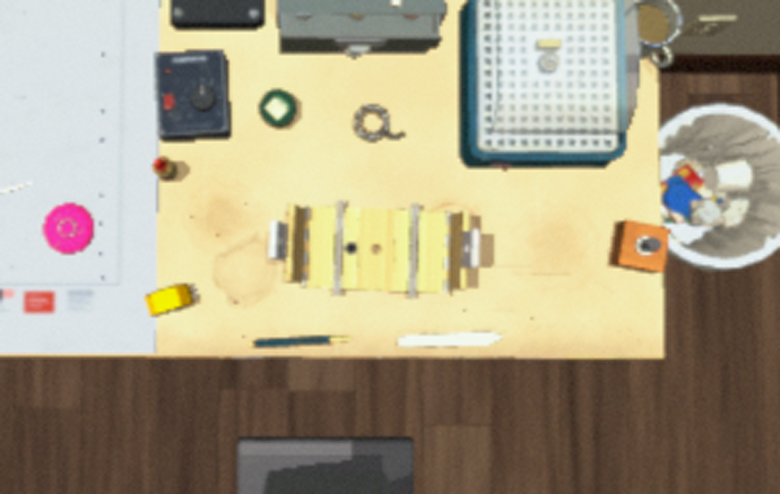

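View pics/b.png

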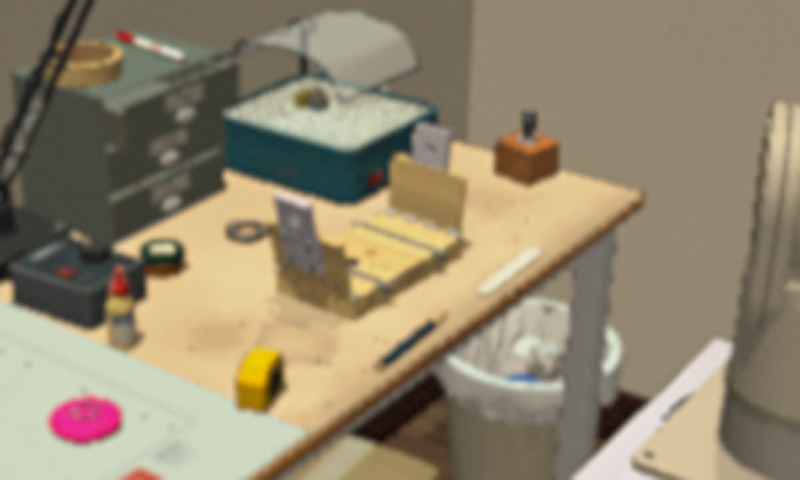

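The top view shows the jig with its outer leaf (the one with the strap) at image left, about px (313,203). The inner leaf is at px (380,206), the base hole at about (344.6,205.4), and the stand with the pin at (447,206). The scene view agrees with this. Next I'll measure the poses.

```bash
python3 - <<'E'
from h import *
c=cam('top');im=c['img'];c2=cam('scene')
f=lambda u,v:(200+u/2.6,110+v/2.6)
for n,uv,z in(('hole',f(376,248),.03),('plunger',f(350,248),.034),('leadL top',f(342,203),.034),('leadL bot',f(338,293),.034),('leadR top',f(415,205),.034),('leadR bot',f(412,293),.034),('knob',(451,204),.088),('standc',(447,206),.05)):
    print(n,np.round(atz(c,uv,z),4))
r.camera('top')
m=[o for o in r.outline_of('pin_stand','top')][0]['mask'];ct=max(cv2.findContours(m.astype(np.uint8),0,1)[0],key=cv2.contourArea)
print('stand box',[np.round(atz(c,p,.05),3) for p in cv2.boxPoints(cv2.minAreaRect(ct))])
# subpixel dark blobs
g=im.astype(float).sum(2)
for (u,v),z in(((344.6,205.4),.03),((334.6,205.4),.034),((450,204),.088)):
    u0,v0=int(round(u)),int(round(v));w=g[v0-5:v0+6,u0-5:u0+6];print((w/3).astype(int)[1:-1])
E
```

```text
hole [ 0.5173 -0.0576  0.03  ]
plunger [ 0.517  -0.0224  0.034 ]
leadL top [ 0.5776 -0.0117  0.034 ]
leadL bot [ 0.4568 -0.0063  0.034 ]
leadR top [ 0.5751 -0.1099  0.034 ]
leadR bot [ 0.457  -0.1052  0.034 ]
knob [ 0.5193 -0.4093  0.088 ]
standc [ 0.5148 -0.4089  0.05  ]
stand box [array([ 0.496, -0.359,  0.05 ]), array([ 0.56 , -0.373,  0.05 ]), array([ 0.545, -0.447,  0.05 ]), array([ 0.482, -0.433,  0.05 ])]
[[210 210 209 206 208 209 209 208 206 202 203]
 [210 210 207 206 206 207 209 210 206 204 202]
 [210 211 206 198 196 199 206 211 206 204 203]
 [210 209 198 166 141 148 187 207 208 202 204]
 [208 207 189 163 147 149 177 203 205 202 202]
 [210 209 196 166 154 171 184 204 205 203 202]
 [209 208 203 182 168 186 203 209 205 201 203]
 [210 211 206 205 201 207 211 212 205 202 204]
 [208 209 209 207 207 207 210 212 205 202 204]]
[[181 181 209 214 214 216 214 209 208 208 210]
 [179 173 204 208 206 207 210 204 208 206 210]
 [177 169 200 183 145 143 163 192 203 207 210]
 [177 159 174 132  75  63 103 176 200 206 210]
 [180 153 149 105  59  51  84 160 199 208 208]
 [180 161 169 131  86  78 118 176 202 206 210]
 [179 160 193 182 147 149 174 186 201 206 209]
 [177 156 197 210 205 210 211 201 201 208 210]
 [177 161 198 210 215 215 214 200 200 207 208]]
[[150 162 176 180 163 153 150 154 148 150 150]
 [168 179 208 214 166 136 134 140 148 152 154]
 [210 193 139 120 112 114 114 119 130 146 149]
 [189 161  97  91 102 112 113 114 115 135 145]
 [177 123  66  61  90 108 110 113 116 138 147]
 [191 140  83  80  79  99 107 110 121 144 148]
 [201 184 147 131 127 114 111 117 138 146 147]
 [167 196 216 218 213 184 155 143 147 146 149]
 [152 160 166 166 164 155 149 147 142 140 142]]
```

```bash
python3 -m pendant '[[0,0,0,0.0975],[0,0,0,0.0975],[0,0,0,0.0975],[0,0,0,0.0975],[0.0235,-0.031,0,0],[0.0235,-0.031,0,0],[0.0235,-0.031,0,0],[0.0235,-0.031,0,0]]' 0 30
python3 -m pendant '[[0.0235,-0.031,0,0],[0.0235,-0.031,0,0],[0.0235,-0.031,0,0],[0.0235,-0.031,0,0],[0.0235,-0.031,0,0],[0.0235,-0.031,0,0],[0.0235,-0.031,0,0],[0,0,0,0]]'
cat >> h.py <<'E'
J=np.array([.517,-.057]);PSI=-.042
def st():
    s=r.read_state();p=np.array(s['ee_pos']);m=R.from_quat(s['eef_rot']).as_matrix()
    d=p[:2]-J;c,n=np.cos(PSI),np.sin(PSI)
    print('t%.2f'%s['time'],'world',np.round(p,4),'jig mm',np.round([1e3*(c*d[0]+n*d[1]),1e3*(-n*d[0]+c*d[1]),1e3*p[2]],1),'toolyaw %.3f'%np.arctan2(m[1,0],m[0,0]),'F',np.round(s['ft_force'],1),'w %.4f'%s['width'],np.round(s['grip_force'],1),'q',np.round(s['joint_positions'],2))
E
python3 -c "from h import *;st()"
```

```text
time: 1.97
ee_pos: [0.3125, -0.4666, 0.2336]
eef_rot: [1.0, -0.022, 0.0, 0.0]
ft_force: [0.3, -0.7, 0.1]
width: 0.0417
grip_force: 0.0
time: 2.63
ee_pos: [0.4903, -0.2502, 0.2338]
eef_rot: [1.0, -0.016, 0.001, -0.001]
ft_force: [1.3, 1.4, 1.0]
width: 0.0007
grip_force: 0.0
t2.63 world [ 0.4903 -0.2502  0.2338] jig mm [ -18.6 -194.2  233.8] toolyaw -0.033 F [1.3 1.4 1. ] w 0.0007 0.0 q [ 0.67  0.19 -0.32  1.65  0.06  1.32 -1.26]
```

```bash
python3 -m pendant '[[0.009,-0.010,0.035,0],[0.009,-0.009,0.035,0],[0,0,0.035,0],[0,0,0.008,0],[0,0,0,0]]' 
python3 -c "from h import *;st()"
python3 -m pendant '[[0,-0.019,0,0],[0,-0.019,0,0],[0,-0.019,0,0],[0,-0.0205,0.0035,0],[0,-0.0205,0.0035,0],[0,-0.009,0.0055,0],[0,-0.009,0.0055,0],[0,0,0,0]]' 
python3 -c "from h import *;st()"
```

```text
time: 3.05
ee_pos: [0.5025, -0.2398, 0.1184]
eef_rot: [1.0, -0.022, -0.002, -0.001]
ft_force: [0.2, 0.2, 0.4]
width: 0.0006
grip_force: 0.0
t3.05 world [ 0.5025 -0.2398  0.1184] jig mm [  -6.9 -183.3  118.4] toolyaw -0.043 F [0.2 0.2 0.4] w 0.0006 0.0 q [ 0.64  0.3  -0.32  1.76  0.1   1.1  -1.33]
time: 3.72
ee_pos: [0.5095, -0.1233, 0.1028]
eef_rot: [1.0, -0.021, 0.0, -0.0]
ft_force: [0.3, 0.3, -0.2]
width: 0.0002
grip_force: 0.0
t3.72 world [ 0.5095 -0.1233  0.1028] jig mm [ -4.7 -66.5 102.8] toolyaw -0.042 F [ 0.3  0.3 -0.2] w 0.0002 0.0 q [ 0.5   0.26 -0.39  1.86  0.11  1.04 -1.55]
```

```bash
python3 -m pendant '[[0,-0.0075,0,0],[0,-0.014,0.015,0],[0,-0.010,0.019,0],[0,-0.003,0.010,0],[0,-0.002,0.006,0],[0,0,0.004,0],[0,0,0.002,0],[0,0,0,0]]' 
python3 - <<'E'
from h import *
st();c=cam('top');a=c['img'][150:260,260:440]
c2=cam('scene');b=c2['img'][140:250,290:440]
o=np.hstack([cv2.resize(a,(390,300)),cv2.resize(b,(409,300))]);cv2.imwrite('pics/c.png',o[:,:,::-1])
E
```

```text
time: 4.38
ee_pos: [0.5107, -0.0877, 0.0489]
eef_rot: [1.0, -0.022, -0.001, 0.0]
ft_force: [-13.6, 5.3, 27.9]
width: 0.0005
grip_force: 14.3
t4.38 world [ 0.5107 -0.0877  0.0489] jig mm [ -5.  -31.   48.9] toolyaw -0.044 F [-13.6   5.3  27.9] w 0.0005 14.3 q [ 0.44  0.32 -0.4   1.92  0.15  0.94 -1.65]
```

View pics/c.png

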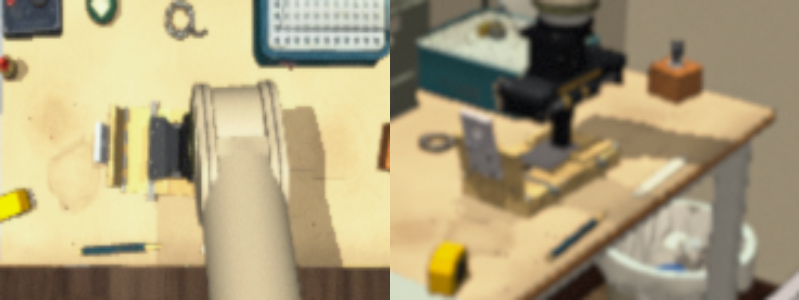

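The inner leaf is flat: the tip is at z≈0.038 with 28 N pressing. The outer leaf still stands. Next I go over and round to its outer side.

```bash
python3 -m pendant '[[0,0,-0.036,0],[0,0,-0.036,0],[0,0,-0.038,0],[0.002,0,-0.038,0],[0.001,-0.036,0,0],[0.001,-0.036,0,0],[0.001,-0.036,0,0],[0,-0.036,0,0]]' 
python3 -m pendant '[[0,-0.036,0,0],[0,-0.036,0,0],[0,-0.002,0,0],[0,0,0.035,0],[0,0,0.035,0],[0,0,0.005,0],[0,0,0,0]]' 
python3 -c "from h import *;st()"
```

```text
time: 5.15
ee_pos: [0.5224, 0.0562, 0.1954]
eef_rot: [1.0, -0.023, 0.001, 0.0]
ft_force: [0.1, -0.6, 0.1]
width: 0.0006
grip_force: 0.0
time: 5.73
ee_pos: [0.5242, 0.1285, 0.1182]
eef_rot: [1.0, -0.022, -0.002, 0.001]
ft_force: [-0.1, 0.1, 1.2]
width: 0.0003
grip_force: 0.0
t5.73 world [0.5242 0.1285 0.1182] jig mm [ -0.6 185.6 118.2] toolyaw -0.044 F [-0.1  0.1  1.2] w 0.0003 0.0 q [ 0.17  0.3  -0.57  1.8   0.18  1.1  -2.08]
```

```bash
python3 -m pendant '[[0,0.0195,0,0],[0,0.0195,0,0],[0,0.0195,0,0],[0,0.021,0,0],[0,0.021,0,0],[0,0.020,0.009,0],[0,0.016,0.014,0],[0,0.012,0.018,0]]' 
python3 -m pendant '[[0,0.004,0.008,0],[0,0.003,0.005,0],[0,0,0.003,0],[0,0,0.001,0],[0,0,0,0]]' 
python3 -c "from h import *;st()"
python3 -m pendant '[[0,0,0.001,0],[0,0,0.001,0],[0,0,0,0]]'
python3 -c "from h import *;st()"
```

```text
time: 6.4
ee_pos: [0.5214, -0.0211, 0.0821]
eef_rot: [1.0, -0.023, 0.003, 0.001]
ft_force: [1.4, -0.8, 1.2]
width: 0.0001
grip_force: 0.7
time: 6.82
ee_pos: [0.5192, -0.0249, 0.0624]
eef_rot: [1.0, -0.021, 0.001, 0.0]
ft_force: [0.1, -1.1, -0.1]
width: 0.0002
grip_force: 0.5
t6.82 world [ 0.5192 -0.0249  0.0624] jig mm [ 0.8 32.2 62.4] toolyaw -0.042 F [ 0.1 -1.1 -0.1] w 0.0002 0.5 q [ 0.38  0.31 -0.48  1.9   0.17  0.97 -1.79]
time: 7.07
ee_pos: [0.5192, -0.0253, 0.0602]
eef_rot: [1.0, -0.021, 0.001, 0.0]
ft_force: [-0.0, -1.3, 5.4]
width: 0.0004
grip_force: 2.5
t7.07 world [ 0.5192 -0.0253  0.0602] jig mm [ 0.8 31.7 60.2] toolyaw -0.043 F [-0.  -1.3  5.4] w 0.0004 2.5 q [ 0.38  0.32 -0.47  1.9   0.17  0.96 -1.79]
```

```bash
python3 -m pendant '[[0,0,-0.03,0],[0,0,-0.03,0],[0,0,-0.03,0],[0,0,-0.01,0],[0.0016,0.038,0,0],[0.0016,0.038,0,0],[0.0016,0.038,0,0],[0.0016,0.038,0,0]]' 
python3 -m pendant '[[0.0016,0.038,0,0],[0.0016,0.038,0,0],[0.0016,0.038,0,0],[0.0016,0.038,0,0],[0.0016,0.038,0,0],[0.0016,0.038,0,0],[0,0,0,0],[0,0,0,0]]' 1
python3 - <<'E'
from h import *
st();c=cam('top');a=c['img'][160:250,280:490]
c2=cam('scene');b=c2['img'][130:250,290:440]
o=np.vstack([cv2.resize(a,(700,300),interpolation=2),cv2.resize(b,(375,300),interpolation=2)[:,:].copy() if 0 else cv2.copyMakeBorder(cv2.resize(b,(375,300),interpolation=2),0,0,0,325,0)]);cv2.imwrite('pics/d.png',o[:,:,::-1])
for n,cc in(('top',c),('scene',c2)):
  for z in (.047,.052):
    print(n,'hole pred',proj(cc,[.517,-.057,z]))
g=c['img'].mean(2).astype(int);print(g[198:213,334:354])
E
```

```text
time: 7.73
ee_pos: [0.5182, -0.1787, 0.1595]
eef_rot: [1.0, -0.021, 0.0, -0.0]
ft_force: [0.9, 0.7, -0.0]
width: 0.0006
grip_force: 0.0
time: 8.4
ee_pos: [0.5171, -0.4079, 0.1583]
eef_rot: [1.0, -0.023, -0.001, -0.0]
ft_force: [-0.1, 1.4, -0.2]
width: 0.0456
grip_force: 0.0
t8.40 world [ 0.5171 -0.4079  0.1583] jig mm [  14.8 -350.6  158.3] toolyaw -0.047 F [-0.1  1.4 -0.2] w 0.0456 0.0 q [ 0.79  0.47 -0.26  1.45  0.12  1.25 -1.1 ]
top hole pred [[344.82026301 205.19243729]]
top hole pred [[344.92863278 205.10639413]]
scene hole pred [[345.70336823 194.10021494]]
scene hole pred [[345.73287918 192.83029607]]
[[210 187 183 193 181 211 222 225 223 217 216 218 218 219 216 210 208 194
  203 207]
 [233 229 232 237 232 236 241 242 242 241 241 240 241 241 241 238 233 219
  218 225]
 [216 171 203 233 231 238 241 243 243 243 242 243 242 243 243 242 240 220
  231 240]
 [223 185 210 233 229 237 241 243 243 242 242 241 242 243 242 242 241 218
  231 241]
 [240 240 241 241 229 236 241 243 243 240 239 239 242 242 243 242 239 225
  234 241]
 [242 243 243 243 230 237 241 243 240 226 208 218 233 241 243 243 240 225
  235 241]
 [242 243 243 241 230 236 241 242 235 192 143 132 188 232 242 242 241 225
  234 242]
 [241 242 242 242 231 238 241 242 226 175 124 108 166 232 241 243 240 223
  233 241]
 [244 243 243 242 230 237 241 242 231 189 144 132 189 233 241 242 240 217
  233 241]
 [238 239 242 242 228 236 241 242 241 227 201 196 226 240 242 242 239 213
  230 240]
 [213 209 236 241 224 235 241 243 243 241 240 240 241 242 242 242 240 213
  231 240]
 [198 172 229 241 229 237 241 242 243 243 242 243 243 243 243 243 239 218
  232 241]
 [227 214 234 242 241 240 242 242 243 242 242 242 242 242 242 242 240 219
  233 240]
 [234 237 237 237 235 235 234 236 239 238 237 235 237 239 240 238 236 220
  232 240]
 [206 206 205 180 180 174 173 194 210 216 205 189 205 225 223 210 215 215
  222 234]]
```

View pics/d.png

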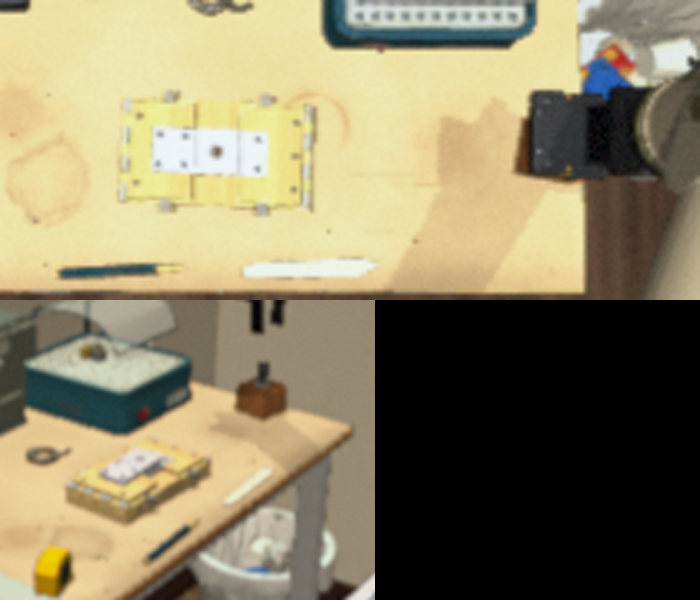

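The top view shows both leaves folded, with the strap over the tongue and the strap hole centred at px (344.65,205.0). That puts the hole at world (0.517,-0.056). Next I grip the pin.

```bash
python3 -m pendant '[[0.0023,0.0013,0,0],[0,0,0,0],[0,0,0,0],[0,0,0.03,0],[0,0,0.03,0],[0,0,0.02,0],[0,0,0.01,0],[0,0,0,0]]' 1
python3 -c "from h import *;st()"
python3 -m pendant '[[0,0,0,0],[0,0,0,0],[0,0,0,0],[0,0,0,0],[0,0,0,0],[0,0,0,0],[0,0,0,0],[0,0,0,0]]' 0 5
python3 -c "from h import *;st()"
```

```text
time: 9.17
ee_pos: [0.5193, -0.406, 0.0672]
eef_rot: [1.0, -0.021, -0.002, -0.001]
ft_force: [0.5, 1.2, -0.1]
width: 0.0872
grip_force: 0.0
t9.17 world [ 0.5193 -0.406   0.0672] jig mm [  17.  -348.6   67.2] toolyaw -0.043 F [ 0.5  1.2 -0.1] w 0.0872 0.0 q [ 0.78  0.55 -0.25  1.52  0.15  1.09 -1.12]
time: 9.83
ee_pos: [0.5203, -0.4073, 0.0697]
eef_rot: [1.0, -0.022, 0.0, 0.0]
ft_force: [-0.1, -0.4, 0.2]
width: 0.0416
grip_force: 0.0
t9.83 world [ 0.5203 -0.4073  0.0697] jig mm [  18.  -349.8   69.7] toolyaw -0.043 F [-0.1 -0.4  0.2] w 0.0416 0.0 q [ 0.78  0.55 -0.25  1.52  0.15  1.09 -1.12]
```

```bash
python3 -m pendant '[[0,0,0,0],[0,0,0,0],[0,0,0,0],[0,0,0,0],[0,0,0,0],[0,0,0,0],[0,0,0,0]]' 0 5
python3 -c "from h import *;[st() for _ in range(3)]"
python3 -m pendant '[[0,0,0,0],[0,0,0,0],[0,0,0,0]]' 0 40
python3 -c "from h import *;st()"
```

```text
time: 10.42
ee_pos: [0.5203, -0.4073, 0.0695]
eef_rot: [1.0, -0.022, 0.0, 0.0]
ft_force: [1.1, 0.1, -0.6]
width: 0.0175
grip_force: 5.0
t10.42 world [ 0.5203 -0.4073  0.0695] jig mm [  18.  -349.8   69.5] toolyaw -0.043 F [ 1.1  0.1 -0.6] w 0.0175 5.0 q [ 0.78  0.55 -0.25  1.52  0.15  1.09 -1.12]
t10.42 world [ 0.5203 -0.4073  0.0695] jig mm [  18.  -349.8   69.5] toolyaw -0.043 F [ 1.1  0.1 -0.6] w 0.0175 5.0 q [ 0.78  0.55 -0.25  1.52  0.15  1.09 -1.12]
t10.42 world [ 0.5203 -0.4073  0.0695] jig mm [  18.  -349.8   69.5] toolyaw -0.043 F [ 1.1  0.1 -0.6] w 0.0175 5.0 q [ 0.78  0.55 -0.25  1.52  0.15  1.09 -1.12]
time: 10.67
ee_pos: [0.5204, -0.4072, 0.0696]
eef_rot: [1.0, -0.022, 0.0, 0.0]
ft_force: [-0.6, -0.3, -0.5]
width: 0.017
grip_force: 40.0
t10.67 world [ 0.5204 -0.4072  0.0696] jig mm [  18.1 -349.8   69.6] toolyaw -0.043 F [-0.6 -0.3 -0.5] w 0.0170 40.0 q [ 0.78  0.55 -0.25  1.52  0.15  1.09 -1.12]
```

```bash
python3 -m pendant '[[0,0,-0.03,0],[0,0,-0.035,0],[0,0,-0.035,0],[-0.0017,-0.035,0,0],[-0.0017,-0.035,0,0],[-0.0017,-0.035,0,0],[-0.0017,-0.035,0,0],[-0.0017,-0.035,0,0]]' 
python3 -m pendant '[[-0.0017,-0.035,0,0],[-0.0017,-0.035,0,0],[-0.0017,-0.035,0,0],[-0.0017,-0.035,0,0],[-0.0017,-0.035,0,0],[0,0,0.025,0],[0,0,0.015,0],[0,0,0,0]]'
python3 -m pendant '[[0,0,0,0],[0,0,0,0]]' 
python3 - <<'E'
from h import *
st();c2=cam('scene');b=c2['img'][140:220,300:400]
cv2.imwrite('pics/e.png',cv2.resize(b,(750,600),interpolation=2)[:,:,::-1])
s=r.read_state();p=np.array(s['ee_pos']);
for n,P in(('hole',[.517,-.0565,.052]),('tip',p+[0,0,-.0616]),('collar',p+[0,0,-.0196]),('tcp',p)): print(n,(proj(c2,P)[0]-[300,140])*7.5)
E
```

```text
time: 11.33
ee_pos: [0.5191, -0.2303, 0.1696]
eef_rot: [1.0, -0.022, 0.0, 0.0]
ft_force: [0.7, 0.3, -0.2]
width: 0.0172
grip_force: 40.0
time: 12.0
ee_pos: [0.5166, -0.0561, 0.1268]
eef_rot: [1.0, -0.021, -0.002, -0.0]
ft_force: [-1.4, 0.1, -1.7]
width: 0.0168
grip_force: 40.0
time: 12.17
ee_pos: [0.5189, -0.0572, 0.1305]
eef_rot: [1.0, -0.022, 0.0, 0.0]
ft_force: [1.1, 0.5, -0.5]
width: 0.017
grip_force: 40.0
t12.17 world [ 0.5189 -0.0572  0.1305] jig mm [ 1.900e+00 -1.000e-01  1.305e+02] toolyaw -0.044 F [ 1.1  0.5 -0.5] w 0.0170 40.0 q [ 0.44  0.23 -0.46  1.84  0.11  1.1  -1.68]
hole [342.38903609 396.5873933 ]
tip [340.34685002 362.06412484]
collar [342.17977879 280.35952304]
tcp [343.03973872 241.60323522]
```

View pics/e.png

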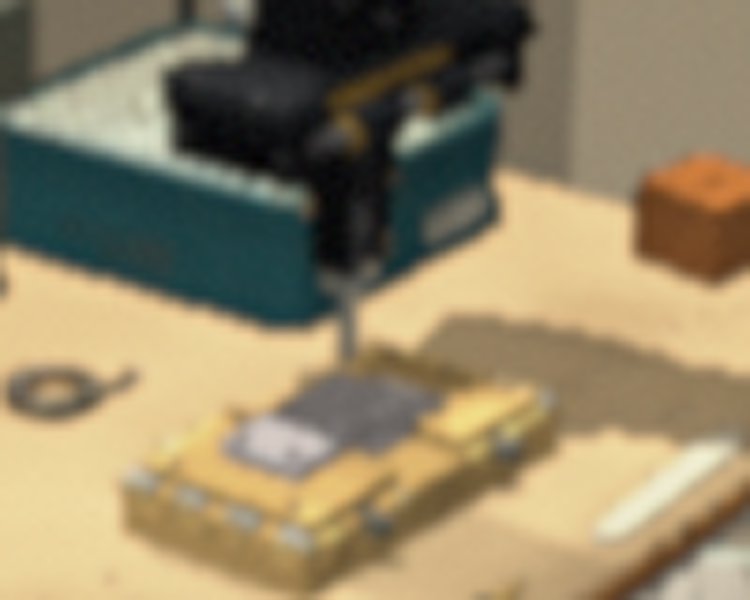

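```bash
python3 - <<'E'
from h import *
c2=cam('scene')
def w(x,y,z):
    c,n=np.cos(PSI),np.sin(PSI);return [.517+(c*x-n*y)/1e3,-.0568+(n*x+c*y)/1e3,z/1e3]
for p in[(23,66,48),(-23,66,48),(-55,100,30),(-55,100,0),(-55,-100,30),(55,100,30),(-55,-100,0)]: print(p,np.round((proj(c2,w(*p))[0]-[300,140])*7.5))
E
```

```text
(23, 66, 48) [217. 437.]
(-23, 66, 48) [295. 466.]
(-55, 100, 30) [303. 549.]
(-55, 100, 0) [302. 607.]
(-55, -100, 30) [556. 401.]
(55, 100, 30) [117. 477.]
(-55, -100, 0) [553. 456.]
```

```bash
python3 -m pendant '[[0,-0.0007,0.007,0],[0,0,0.006,0],[0,0,0.002,0],[0,0,0.002,0],[0,0,0.002,0],[0,0,0,0]]'
python3 -c "from h import *;st()"
python3 -m pendant '[[0,0,0.002,0],[0,0,0.002,0],[0,0,0,0]]'
python3 -c "from h import *;st()"
```

```text
time: 12.77
ee_pos: [0.5183, -0.0557, 0.1102]
eef_rot: [1.0, -0.022, -0.0, -0.0]
ft_force: [-1.1, 0.5, 0.1]
width: 0.0171
grip_force: 40.0
t12.77 world [ 0.5183 -0.0557  0.1102] jig mm [  1.2   1.3 110.2] toolyaw -0.043 F [-1.1  0.5  0.1] w 0.0171 40.0 q [ 0.43  0.25 -0.46  1.86  0.13  1.06 -1.69]
time: 13.02
ee_pos: [0.5183, -0.0557, 0.1063]
eef_rot: [1.0, -0.021, -0.0, -0.0]
ft_force: [-0.7, 2.8, 1.4]
width: 0.017
grip_force: 40.0
t13.02 world [ 0.5183 -0.0557  0.1063] jig mm [  1.3   1.3 106.3] toolyaw -0.043 F [-0.7  2.8  1.4] w 0.0170 40.0 q [ 0.43  0.25 -0.46  1.86  0.13  1.05 -1.7 ]
```

```bash
python3 -m pendant '[[0,-0.0005,0.002,0],[0,0,0.002,0],[0,0,0.002,0],[0,0,0,0]]'
python3 -c "from h import *;st()"
python3 -m pendant '[[0,0,0.002,0],[0,0,0.002,0],[0,0,0.002,0],[0,0,0,0]]'
python3 -c "from h import *;st()"
```

```text
time: 13.35
ee_pos: [0.5178, -0.0544, 0.0997]
eef_rot: [1.0, -0.021, -0.001, -0.001]
ft_force: [-2.8, 5.4, -1.9]
width: 0.0171
grip_force: 40.0
t13.35 world [ 0.5178 -0.0544  0.0997] jig mm [ 0.7  2.6 99.7] toolyaw -0.042 F [-2.8  5.4 -1.9] w 0.0171 40.0 q [ 0.43  0.26 -0.46  1.87  0.13  1.04 -1.7 ]
time: 13.68
ee_pos: [0.5178, -0.0548, 0.0938]
eef_rot: [1.0, -0.021, -0.001, -0.0]
ft_force: [-2.3, 4.3, 1.1]
width: 0.0172
grip_force: 40.0
t13.68 world [ 0.5178 -0.0548  0.0938] jig mm [ 0.8  2.2 93.8] toolyaw -0.043 F [-2.3  4.3  1.1] w 0.0172 40.0 q [ 0.43  0.27 -0.46  1.87  0.14  1.03 -1.7 ]
```

```bash
python3 -m pendant '[[-0.0005,-0.0007,0.002,0],[0,0,0.002,0],[0,0,0.002,0],[0,0,0,0]]'
python3 -c "from h import *;st()"
python3 -m pendant '[[0,0,0.003,0],[0,0,0.003,0],[0,0,0.003,0],[0,0,0,0]]'
python3 -c "from h import *;st()"
```

```text
time: 14.02
ee_pos: [0.5177, -0.0547, 0.0879]
eef_rot: [1.0, -0.022, -0.0, -0.0]
ft_force: [-1.7, 5.4, 0.8]
width: 0.0167
grip_force: 40.0
t14.02 world [ 0.5177 -0.0547  0.0879] jig mm [ 0.6  2.3 87.9] toolyaw -0.043 F [-1.7  5.4  0.8] w 0.0167 40.0 q [ 0.42  0.28 -0.46  1.88  0.14  1.02 -1.71]
time: 14.35
ee_pos: [0.5176, -0.0547, 0.0789]
eef_rot: [1.0, -0.022, -0.0, -0.0]
ft_force: [-3.0, 4.5, 1.2]
width: 0.017
grip_force: 40.0
t14.35 world [ 0.5176 -0.0547  0.0789] jig mm [ 0.5  2.3 78.9] toolyaw -0.043 F [-3.   4.5  1.2] w 0.0170 40.0 q [ 0.42  0.29 -0.46  1.89  0.15  1.   -1.71]
```

```bash
python3 -m pendant '[[0,0,0.003,0],[0,0,0.003,0],[0,0,0.002,0],[0,0,0.002,0],[0,0,0,0]]' 0 60
python3 -c "from h import *;st()"
python3 -m pendant '[[0,0,0.0015,0],[0,0,0.001,0],[0,0,0,0],[0,0,0,0]]'
python3 -c "from h import *;st()"
```

```text
time: 14.77
ee_pos: [0.5176, -0.0547, 0.069]
eef_rot: [1.0, -0.022, -0.001, -0.0]
ft_force: [-4.0, 4.2, 1.0]
width: 0.0167
grip_force: 60.0
t14.77 world [ 0.5176 -0.0547  0.069 ] jig mm [ 0.5  2.3 69. ] toolyaw -0.043 F [-4.   4.2  1. ] w 0.0167 60.0 q [ 0.42  0.3  -0.45  1.9   0.16  0.98 -1.72]
time: 15.1
ee_pos: [0.5177, -0.0548, 0.067]
eef_rot: [1.0, -0.022, -0.0, 0.0]
ft_force: [-4.6, 3.1, 4.1]
width: 0.0165
grip_force: 60.0
t15.10 world [ 0.5177 -0.0548  0.067 ] jig mm [ 0.6  2.2 67. ] toolyaw -0.043 F [-4.6  3.1  4.1] w 0.0165 60.0 q [ 0.42  0.31 -0.45  1.9   0.16  0.98 -1.72]
```

```bash
python3 -m pendant '[[0,0,0.001,0],[0,0,0.001,0],[0,0,0.001,0],[0,0,0,0]]'
python3 -c "from h import *;st()"
python3 -m pendant '[[0,0,0.001,0],[0,0,0.001,0],[0,0,0,0],[0,0,0,0]]'
python3 -c "from h import *;st()"
```

```text
time: 15.43
ee_pos: [0.518, -0.055, 0.0659]
eef_rot: [1.0, -0.022, -0.0, 0.0]
ft_force: [-15.2, 3.8, 27.9]
width: 0.0167
grip_force: 60.0
t15.43 world [ 0.518  -0.055   0.0659] jig mm [ 0.9  2.1 65.9] toolyaw -0.043 F [-15.2   3.8  27.9] w 0.0167 60.0 q [ 0.42  0.31 -0.45  1.9   0.16  0.97 -1.72]
time: 15.77
ee_pos: [0.5183, -0.0551, 0.0654]
eef_rot: [1.0, -0.022, 0.0, 0.001]
ft_force: [-21.4, 3.7, 43.5]
width: 0.0167
grip_force: 60.0
t15.77 world [ 0.5183 -0.0551  0.0654] jig mm [ 1.2  1.9 65.4] toolyaw -0.044 F [-21.4   3.7  43.5] w 0.0167 60.0 q [ 0.42  0.31 -0.45  1.9   0.16  0.97 -1.72]
```

The force jumps hard at TCP z≈0.066, and I predicted 0.0666 for the pin fully home. I'll ease the push a little and check.

```bash
python3 -m pendant '[[0,0,-0.001,0],[0,0,-0.001,0],[0,0,0,0],[0,0,0,0],[0,0,0,0],[0,0,0,0]]'
python3 - <<'E'
from h import *
st();c2=cam('scene');b=c2['img'][140:220,300:400]
cv2.imwrite('pics/f.png',cv2.resize(b,(750,600),interpolation=2)[:,:,::-1])
E
```

```text
time: 16.27
ee_pos: [0.518, -0.055, 0.0659]
eef_rot: [1.0, -0.022, -0.0, 0.001]
ft_force: [-14.2, 4.7, 27.6]
width: 0.017
grip_force: 60.0
t16.27 world [ 0.518  -0.055   0.0659] jig mm [ 1.   2.  65.9] toolyaw -0.043 F [-14.2   4.7  27.6] w 0.0170 60.0 q [ 0.42  0.31 -0.45  1.9   0.16  0.97 -1.72]
```

View pics/f.png

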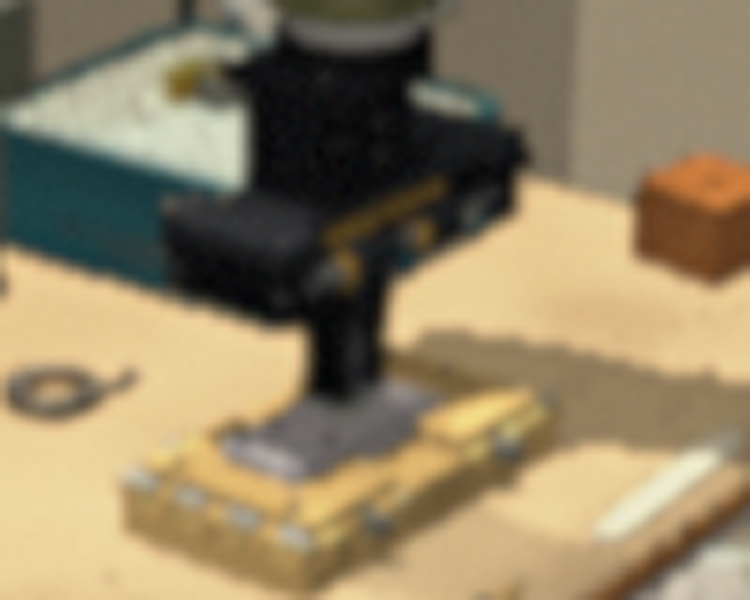

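The picture shows the leaves flat and the fingers down on the strap at about px (345,395), with the pin fully in. The push is a steady 28 N, so I'm handing in.

```bash
python3 -c "from h import *;print(r.close_job())"
```

```text
the job is handed in; nothing more can be done
None
```

The clamp is closed in the order asked (inner leaf, then outer leaf, then pin fully home), and I handed in at about 16 s with the gripper still holding the knob and pressing down at about 28 N; no verdict came back.

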